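# Build up the soldering hearth

## Task

Make the soldering hearth ready: move the charcoal block from the hearth base onto the red-brown tile, lower the steel jig plate over the two pins of the hearth base until it lies flat on the board, and build all the firebricks there are into a wall in running bond on the dark strip. Lay three bricks flat in the bottom course, lengthwise and closely end to end from the end stop, and the others flat in the courses above, each centred over a joint of the course below, filling the second course (two bricks) before the third (one). Leave everything else alone.

Things in the scene. Friction and masses are not known exactly. Their poses are not given: they have to be found in the camera images.
- hearth: The hearth base, a pale board 250 (its x) x 340 (its y) x 18 mm high, fixed to the table, its x roughly away from the robot. Origin: centre of its underside. The strip, end stop and pins below are fixed on it; their places are given in its x, y.
- strip_mid (a point): Middle of the dark strip, on the board's top, at x = 60, y = 0 mm: 50 mm wide, inlaid flush, running along the hearth base's y from y = -153 to +153; the wall goes on it. A steel end stop crosses its +y end, inner face at y = +153, standing 32 mm above the board.
- round_pin (a point): Foot of the upright round pin, on the board's top at x = -60, y = +62 mm: 12 mm diameter, 22 mm high with a tapered nose.
- diamond_pin (a point): Foot of the upright diamond pin, on the board's top at x = -60, y = -62 mm: 12 mm in x, 9 mm in y, 18 mm high with a tapered nose.
- tile: A red-brown fired tile 130 x 130 x 10 mm, fixed flat on the table to the right. Origin: centre of its underside, z up.
- charcoal_c (a point): Centre of the black charcoal soldering block, 80 (x) x 55 (y) x 35 (z) mm, about 0.1 kg, loose; it starts on the hearth base, on or near the strip.
- plate_grip (a point): The loose steel jig plate, 100 (x) x 170 (y) x 8 mm, about 0.65 kg, with an upright rib 70 (x) x 16 (y) x 40 mm high on its middle to hold it by and two 15 mm through holes at y = +62 and -62 mm, so that it fits the pins either way round. The point is the rib's centre, 28 mm above the plate's underside. Starts flat on the table to the right.
- brick1_c (a point): Centre of a loose pale firebrick, 100 (x, length) x 50 (y) x 40 (z, high) mm, about 0.16 kg; all bricks are alike. There are four to six; they start flat on the table to the left, singly or one on another. None if absent.
- brick2_c (a point): Centre of a loose pale firebrick, 100 (x, length) x 50 (y) x 40 (z, high) mm, about 0.16 kg; all bricks are alike. There are four to six; they start flat on the table to the left, singly or one on another. None if absent.
- brick3_c (a point): Centre of a loose pale firebrick, 100 (x, length) x 50 (y) x 40 (z, high) mm, about 0.16 kg; all bricks are alike. There are four to six; they start flat on the table to the left, singly or one on another. None if absent.
- brick4_c (a point): Centre of a loose pale firebrick, 100 (x, length) x 50 (y) x 40 (z, high) mm, about 0.16 kg; all bricks are alike. There are four to six; they start flat on the table to the left, singly or one on another. None if absent.
- brick5_c (a point): Centre of a loose pale firebrick, 100 (x, length) x 50 (y) x 40 (z, high) mm, about 0.16 kg; all bricks are alike. There are four to six; they start flat on the table to the left, singly or one on another. None if absent.
- brick6_c (a point): Centre of a loose pale firebrick, 100 (x, length) x 50 (y) x 40 (z, high) mm, about 0.16 kg; all bricks are alike. There are four to six; they start flat on the table to the left, singly or one on another. None if absent.
- jar: Bystander, leave alone: a small closed jar 60 mm across and 75 high, standing beyond the brick stacks.
- spool: Bystander, leave alone: a copper spool 60 mm across, 45 high, beyond the jig plate.
Not all that is in view belongs to the job. Leave any yellow look-alike of the part that bears brick3_c alone. What is shaped like the part that bears brick2_c but pink is not meant.

How it is judged:
By the outcome, as a careful person would: the job done as asked, in the order asked, and still so for the second after the job is handed in, with the robot touching nothing.
Of brick4, brick5, brick6 only 1 to 3 are there at a start; the rules pass over those that are not, and their reading is None.
At some moment in a run one of plate, charcoal may be knocked a few centimetres aside while the robot is not near it.
It also fails if it takes over 210 s, if anything falls off the work surface, if the arm or the gripper's body presses on something with over 40 N, if the wrist force passes 120 N, or if a joint passes its speed limit or range.

## Robot

A 6-joint arm with a two-finger parallel gripper is mounted at the origin on the work surface. World frame = base frame: x ahead of the robot, y to its left, z up, the work surface at z = 0. Lengths are in m, angles in degrees, forces in N, time in s.
With the tool pointing down it reaches from about 0.325 to 0.85 m from the base axis. Payload 15.5 kg.
Tool frame: the origin (TCP) lies at the very end of the fingers, on their centre line; the grasp point (between the pads) lies arm.grip_depth behind it (arm.grip_depth is the distance from the TCP to the grasp point, in m); z points along the fingers, y is the direction in which the jaws open and shut (so a half turn about z gives the same grasp; the last joint's range is limited). The gripper opens to 91 mm and grips with 3 to 60 N. Pads are 32 mm wide; open, the fingers measure 118 mm over their backs; the gripper's body (76 mm by 178 mm) begins 60 mm behind the grasp point.
Start: joints at [-82.592, 28.281, 77.091, -0, 74.628, -5.472], TCP at [0.139, -0.609, 0.214] pointing down, gripper open.
Joint ranges: [-166.48, 166.48], [-47.26, 123.95], [12.59, 153.08], [-70.14, 250.14], [6.76, 159.57], [-176.63, 176.63]. Speed limits (degrees/s): [108.29, 108.29, 147.25, 172.46, 172.46, 172.46].

## Interface

Orientations are given as a 3x3 rotation matrix whose columns are the frame's x, y, z axes.
In Python, from rig import arm gives the robot as it stands. Calls block until the motion is done:
- arm.move_to(position, orientation): joint-space move of the TCP to a pose.
- arm.move_l(position, orientation=None, feed=0.15): straight line of the TCP; orientation=None keeps the orientation; feed is the mean speed in m/s.
- arm.move_joints(angles): joint-space move.
- arm.grip(opening): finger opening in m; the grip force is fixed at half the most; returns when the fingers have stopped.
- arm.sleep(seconds).
- arm.solve_ik(position, orientation): joint angles nearest the present ones, or None.
- arm.snapshot(name): name is "side" or "top" or "wrist"; returns the picture (420x560x3 uint8, red, green, blue); there is no depth.
- arm.get_calibration(name): a dict with "intrinsics" (3x3 intrinsics, pixels), "k1" (the pictures are not rectified: a ray, as slopes to the right and down, at radius r is drawn at 1 + k1 r^2 times it, then the intrinsics apply), "cam_to_world" (4x4, takes a point from camera to world coordinates). Camera axes: x right, y down, z forward; pixel columns grow to the right and rows downward; lengths in m; the calibration is good to about 2 mm. A picture is of the moment at which its call begins: read the wrist's pose just before it. get_calibration takes no time and is no camera call; for the wrist camera it gives the pose at the moment of the call.
A pose or a line that the arm cannot do raises arm.Unreachable and nothing moves.
- arm.sign_off(): hands the job in, once; it reports no verdict.
Readings, each from a call of its own:
- arm.current_t(): time.
- arm.current_joint_positions(): joint angles.
- arm.current_dq(): joint speeds.
- arm.current_tau(): joint torques, N m.
- arm.current_ee_pos(): TCP position.
- arm.current_tool_rot(): TCP orientation.
- arm.current_force(): force on the tool from outside, world axes, zero at the start.
- arm.current_torque(): the same for the moment, N m.
- arm.current_width(): finger opening in m.
Only numpy, scipy, OpenCV 4.12 (cv2) and the standard library are available. Lean on these libraries where they do the work, as an engineer would, in place of code of your own. Each camera call takes 0.05 s, during which the arm holds its last target.

## Working session

There is one attempt and no reset: what is moved stays moved. The work goes in short steps, each a Python script; the robot and the scene stay as the last script left them, time stands still between calls to the robot, and variables do not carry over. Pictures are saved under pics/ and viewed, and the job is handed in when it is done.

```bash
ls -la; mkdir -p pics; python3 - <<'E'
from rig import arm
import cv2,numpy as np
for n in ["side","top","wrist"]:
    im=arm.snapshot(n); cv2.imwrite(f"pics/{n}0.png",im[:,:,::-1])
    c=arm.get_calibration(n); print(n,c)
print(arm.grip_depth,arm.current_t(),arm.current_tool_rot(),arm.current_width())
E
```

```text
total 12
drwxr-xr-x  3 agent agent 4096 Dec  7 08:22 .
drwxr-xr-x 23 root  root  4096 Dec  7 08:22 ..
drwxr-xr-x  2 agent agent 4096 Dec  7 08:22 pics
side {'intrinsics': array([[532.28965526,   0.        , 276.6306354 ],
       [  0.        , 532.28965526, 217.24605501],
       [  0.        ,   0.        ,   1.        ]]), 'k1': -0.007323431351333262, 'cam_to_world': array([[-0.94335977, -0.2576701 ,  0.20899394,  0.19066014],
       [-0.33173114,  0.7423989 , -0.58206385,  1.01655531],
       [-0.00517641, -0.61842542, -0.78582645,  1.32642805],
       [ 0.        ,  0.        ,  0.        ,  1.        ]])}
top {'intrinsics': array([[424.10450069,   0.        , 277.39817059],
       [  0.        , 424.10450069, 206.66671482],
       [  0.        ,   0.        ,   1.        ]]), 'k1': -0.02915766534741047, 'cam_to_world': array([[-0.00299892, -0.98163436,  0.19074851,  0.3333362 ],
       [-0.99998946,  0.00228083, -0.00398404,  0.05715292],
       [ 0.0034758 , -0.19075845, -0.98163085,  1.18493228],
       [ 0.        ,  0.        ,  0.        ,  1.        ]])}
wrist {'intrinsics': array([[324.99777917,   0.        , 275.75138539],
       [  0.        , 324.99777917, 209.36431371],
       [  0.        ,   0.        ,   1.        ]]), 'k1': -0.030810498702033513, 'cam_to_world': array([[ 0.22284442, -0.93531458, -0.27482177,  0.21753492],
       [-0.9748533 , -0.21414823, -0.06165688, -0.59064807],
       [-0.00118402,  0.28165081, -0.95951624,  0.38430479],
       [ 0.        ,  0.        ,  0.        ,  1.        ]])}
0.0188 0.15 [[ 9.74832832e-01  2.22937054e-01 -1.41417833e-04]
 [ 2.22937086e-01 -9.74832367e-01  9.54647600e-04]
 [ 7.49676430e-05 -9.62149103e-04 -9.99999534e-01]] 0.09140815338499479
```

View pics/side0.png

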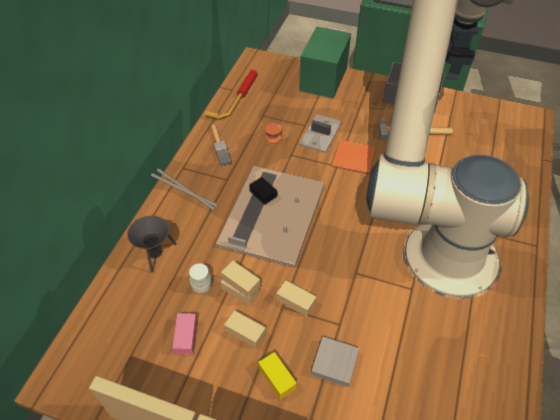

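View pics/top0.png

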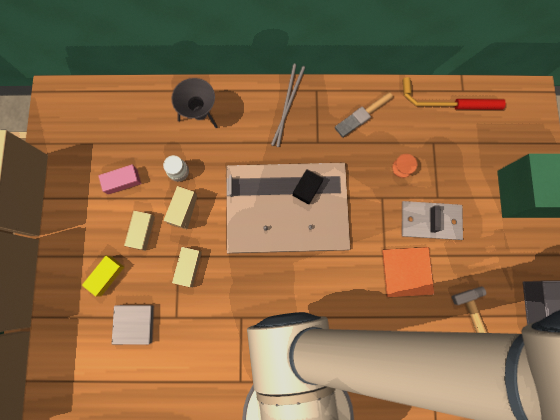

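View pics/wrist0.png

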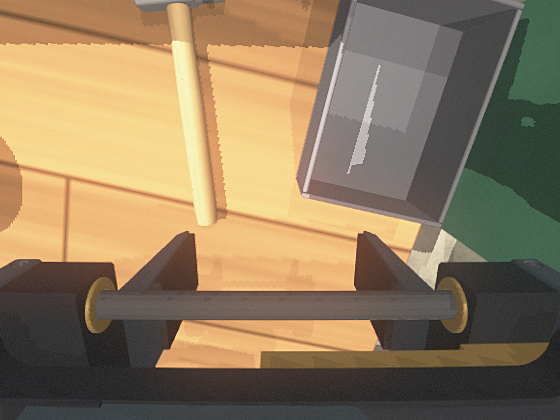

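```bash
cat > h.py <<'E'
import numpy as np,cv2
from rig import arm
def undist(uv,c):
    K=c["intrinsics"];k=c["k1"]
    uv=np.atleast_2d(np.asarray(uv,float))
    return cv2.undistortPoints(uv.reshape(-1,1,2),K,np.array([k,0,0,0,0.])).reshape(-1,2)
def to_plane(uv,c,z):
    s=undist(uv,c);T=c["cam_to_world"]
    d=np.c_[s,np.ones(len(s))]@T[:3,:3].T;o=T[:3,3]
    t=(z-o[2])/d[:,2]
    return o+d*t[:,None]
def proj(P,c):
    P=np.atleast_2d(np.asarray(P,float));W=np.linalg.inv(c["cam_to_world"])
    q=P@W[:3,:3].T+W[:3,3];s=q[:,:2]/q[:,2:]
    s=s*(1+c["k1"]*(s**2).sum(1))[:,None]
    return s@c["intrinsics"][:2,:2].T+c["intrinsics"][:2,2]
def snap(n,save=None):
    c=arm.get_calibration(n);im=arm.snapshot(n)
    if save: cv2.imwrite(f"pics/{save}.png",im[:,:,::-1])
    return im,c
def R(a):
    """tool down; tool x axis at angle a deg in world; y = x rotated -90"""
    a=np.radians(a);x=[np.cos(a),np.sin(a),0];y=[np.sin(a),-np.cos(a),0]
    return np.array([x,y,[0,0,-1]]).T
def masks(im,lo,hi):
    hsv=cv2.cvtColor(im,cv2.COLOR_RGB2HSV);return cv2.inRange(hsv,lo,hi)
def blobs(m,amin=60):
    cs,_=cv2.findContours(m,cv2.RETR_EXTERNAL,cv2.CHAIN_APPROX_NONE)
    return sorted([c for c in cs if cv2.contourArea(c)>amin],key=cv2.contourArea,reverse=True)
E
python3 - <<'E'
import cv2
a=cv2.imread('pics/side0.png')[220:360,170:340]; cv2.imwrite('pics/z1.png',cv2.resize(a,None,fx=4,fy=4,interpolation=cv2.INTER_CUBIC))
a=cv2.imread('pics/top0.png')[140:310,80:360]; cv2.imwrite('pics/z2.png',cv2.resize(a,None,fx=2.8,fy=2.8,interpolation=cv2.INTER_CUBIC))
E
```

```text
(no output)
```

View pics/z1.png

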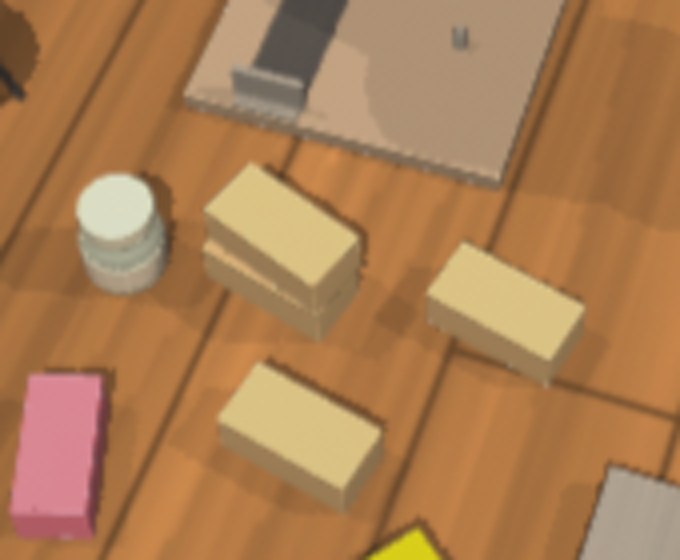

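View pics/z2.png

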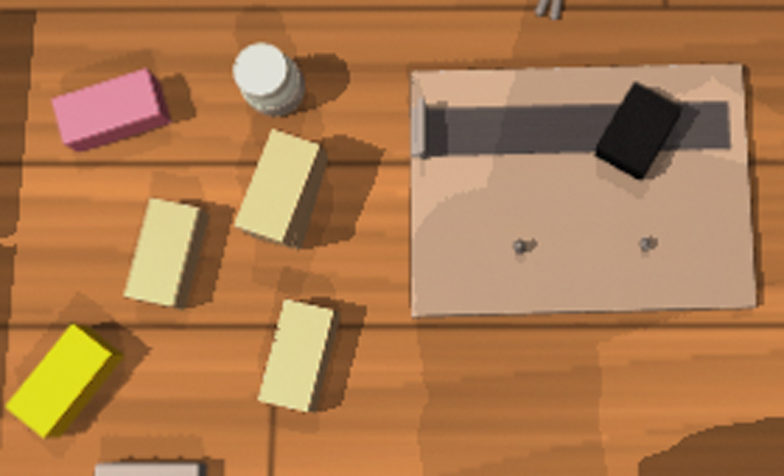

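```bash
python3 - <<'E'
import cv2,numpy as np
from h import *
im=cv2.imread('pics/top0.png')[:,:,::-1].copy();c=arm.get_calibration("top")
hsv=cv2.cvtColor(im,cv2.COLOR_RGB2HSV)
for p in [(280,215),(250,186),(308,187),(181,205),(430,210),(408,275),(435,215),(100,275),(120,180),(60,200)]:
    print(p,hsv[p[1],p[0]])
def rep(name,m,z,amin=100):
    for b in blobs(m,amin):
        r=cv2.minAreaRect(b); q=to_plane(cv2.boxPoints(r),c,z)
        e=q[[1,2,3,0]]-q; l=np.linalg.norm(e[:,:2],axis=1)
        print(name,np.round(r[0]),"ctr",q.mean(0).round(4)[:2],"sides",l[:2].round(4),"ang",np.degrees(np.arctan2(e[:2,1],e[:2,0])).round(1))
rep("brick",masks(im,(23,60,120),(28,160,255)),.04)
rep("tile",masks(im,(3,170,120),(10,255,255)),.01)
bm=masks(im,(0,0,0),(180,255,45)); rep("black",bm,.053)
E
```

```text
(280, 215) [ 13  83 193]
(250, 186) [ 3 32 89]
(308, 187) [ 0 35 29]
(181, 205) [ 24  86 225]
(430, 210) [11 42 84]
(408, 275) [  9 181 224]
(435, 215) [ 5 36 79]
(100, 275) [ 30 223 223]
(120, 180) [173  94 224]
(60, 200) [ 13 165 131]
brick [185. 266.] ctr [0.3936 0.3001] sides [0.0985 0.048 ] ang [ -12.9 -104.9]
brick [178. 206.] ctr [0.5596 0.3249] sides [0.1032 0.0489] ang [ -19.2 -112.1]
brick [137. 230.] ctr [0.4933 0.4343] sides [0.0989 0.0483] ang [ -10.6 -104.1]
tile [408. 272.] ctr [ 0.3792 -0.3061] sides [0.1328 0.1342] ang [ -84.6 -178.1]
tile [404. 165.] ctr [ 0.6833 -0.3144] sides [0.0785 0.0602] ang [ -53.4 -146.7]
black [309. 187.] ctr [ 0.6077 -0.0342] sides [0.0849 0.0662] ang [ -29.6 -120.9]
black [534. 292.] ctr [ 0.3199 -0.6261] sides [0.0518 0.0551] ang [-90.5 173.4]
black [546. 321.] ctr [ 0.2461 -0.6503] sides [0.073  0.0514] ang [-90.7 173.1]
black [190. 106.] ctr [0.8474 0.3025] sides [0.0767 0.0417] ang [ -64.6 -156.2]
black [293. 316.] ctr [0.2648 0.014 ] sides [0.0173 0.1376] ang [ -2.6 -92.7]
```

```bash
python3 - <<'E'
from h import *
c=arm.get_calibration("top")
for n,p,z in [("bc",[(227,165),(345,163),(349,249),(227,251)],.018),("pin",[(267,229),(311,228)],.018),("plate",[(405,202),(463,204),(462,239),(403,236)],.008)]:
    q=to_plane(p,c,z);print(n,q.round(4).tolist(),q.mean(0))
t=arm.current_t()
arm.move_to([0.46,0.02,0.32],R(0)); print(arm.current_t()-t)
im,c=snap("wrist","w1")
arm.move_to([0.46,-0.34,0.2],R(0)); print(arm.current_t()-t)
im,c=snap("wrist","w2")
E
```

```text
bc [[0.6818, 0.1961, 0.018], [0.6871, -0.1416, 0.018], [0.4409, -0.1444, 0.018], [0.4363, 0.1913, 0.018]] [0.5614994  0.02532753 0.018     ]
pin [[0.497, 0.0815, 0.018], [0.4995, -0.0407, 0.018]] [0.49827516 0.02036542 0.018     ]
plate [[0.5747, -0.3105, 0.008], [0.5686, -0.4768, 0.008], [0.4684, -0.4653, 0.008], [0.4776, -0.299, 0.008]] [ 0.52230567 -0.3879285   0.008     ]
2.5333
4.0
```

View pics/w1.png

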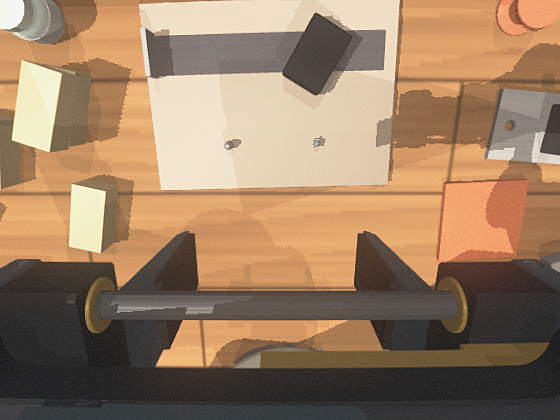

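View pics/w2.png

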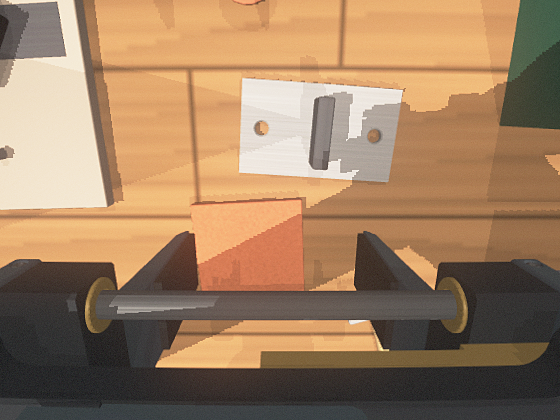

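```bash
cat >> h.py <<'E'
def edgefit(pts):
    v=cv2.fitLine(np.asarray(pts,np.float32).reshape(-1,1,2),cv2.DIST_HUBER,0,1e-3,1e-3).ravel();return v
E
python3 - <<'E'
from h import *
import cv2
im=cv2.imread('pics/w1.png')[:,:,::-1].copy()
hsv=cv2.cvtColor(im,cv2.COLOR_RGB2HSV)
for p in [(200,120),(280,170),(380,140),(170,150),(140,150),(280,210),(430,100),(410,150),(310,50),(300,80)]: print(p,hsv[p[1],p[0]])
m=masks(im,(8,0,150),(25,75,255)); m2=cv2.bitwise_and(m,m)
cv2.imwrite('pics/m1.png',m)
E
```

```text
(200, 120) [ 19  37 242]
(280, 170) [ 18  55 229]
(380, 140) [ 16  62 153]
(170, 150) [ 18  38 243]
(140, 150) [ 15 129 227]
(280, 210) [ 14 127 229]
(430, 100) [ 14 123 149]
(410, 150) [ 13 133 215]
(310, 50) [14 43 78]
(300, 80) [11 35 80]
```

View pics/m1.png

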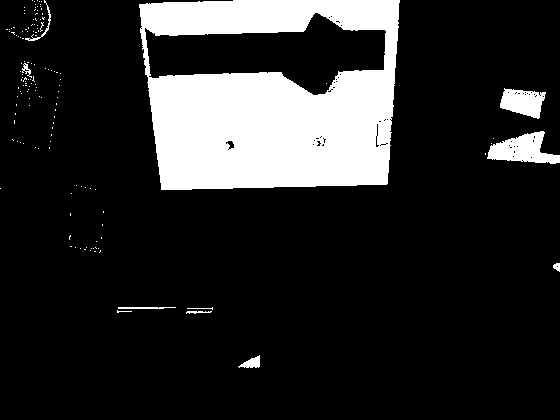

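```bash
cat >> h.py <<'E'
def toolT(p,Rm):
    T=np.eye(4);T[:3,:3]=Rm;T[:3,3]=p;return T
def wcal(p,Rm):
    c=dict(arm.get_calibration("wrist"));X=np.linalg.inv(toolT(arm.current_ee_pos(),arm.current_tool_rot()))@c["cam_to_world"]
    c["cam_to_world"]=toolT(p,Rm)@X;return c
def line_w(pts,c,z):
    """fit a world xy line on plane z -> (point, dir)"""
    q=to_plane(pts,c,z)[:,:2]; v=edgefit(q*1000); return v[2:]/1000,v[:2]
E
python3 - <<'E'
from h import *
im=cv2.imread('pics/w1.png')[:,:,::-1].copy(); c=wcal([.46,.02,.32],R(0))
m=masks(im,(8,0,150),(25,75,255))>0
left=[(np.flatnonzero(m[r,:300])[0]-.5,r) for r in range(90,180,2)]
right=[(np.flatnonzero(m[r,350:450])[-1]+350.5,r) for r in list(range(8,180,2))]
front=[(x,np.flatnonzero(m[:230,x])[-1]+.5) for x in range(170,380,3)]
back=[(x,np.flatnonzero(m[:230,x])[0]-.5) for x in range(150,300,3)]
strip=[(x,np.flatnonzero(m[45:90,x])[0]+45-.5) for x in range(165,275,3)]
strip2=[(x,np.flatnonzero(m[:45,x])[-1]+.5) for x in range(165,275,3)]
for n,p in [("left",left),("right",right),("front",front),("strip near",strip),("strip far",strip2),("back",back)]:
    o,d=line_w(p,c,.018); print(n,o.round(4),"ang",np.degrees(np.arctan2(d[1],d[0])).round(2))
    if n in("left","right"):   # value at x=.56
        print("  y at x=.5615",o[1]+(.5615-o[0])*d[1]/d[0])
    else: print("  x at y=.025",o[0]+(.0253-o[1])*d[0]/d[1])
# pins
print(to_plane([(228,147),(317,145)],c,.018))
cv2.imwrite('pics/pz.png',cv2.resize(im[120:170,200:350,::-1],None,fx=5,fy=5,interpolation=cv2.INTER_CUBIC))
# plate
im=cv2.imread('pics/w2.png')[:,:,::-1].copy(); c=arm.get_calibration("wrist")
q=to_plane([(261,128),(374,135.5)],c,.008);print("holes",q,q.mean(0))
q=to_plane([(242,78),(403,89),(388,182),(239,171)],c,.008);print("plate",q,q.mean(0))
cv2.imwrite('pics/plz.png',cv2.resize(im[60:200,225:415,::-1],None,fx=4,fy=4,interpolation=cv2.INTER_CUBIC))
E
```

```text
left [0.5092 0.2636] ang 75.22
  y at x=.5615 0.46185642
right [ 0.5668 -0.1418] ang 1.33
  y at x=.5615 -0.14190763
front [0.436  0.0244] ang -88.56
  x at y=.025 0.43599027
strip near [0.5941 0.0977] ang -88.56
  x at y=.025 0.59588677
strip far [0.6431 0.0963] ang -88.89
  x at y=.025 0.644514
back [0.6823 0.0978] ang -89.23
  x at y=.025 0.6832861
[[ 0.49481375  0.08955173  0.018     ]
 [ 0.4976363  -0.03831297  0.018     ]]
holes [[ 0.52644019 -0.32217015  0.008     ]
 [ 0.51881059 -0.4459967   0.008     ]] [ 0.52262539 -0.38408343  0.008     ]
plate [[ 0.577513   -0.30282009  0.008     ]
 [ 0.56733168 -0.47301899  0.008     ]
 [ 0.46695065 -0.46640708  0.008     ]
 [ 0.47925693 -0.29684282  0.008     ]] [ 0.52276307 -0.38477225  0.008     ]
```

View pics/pz.png

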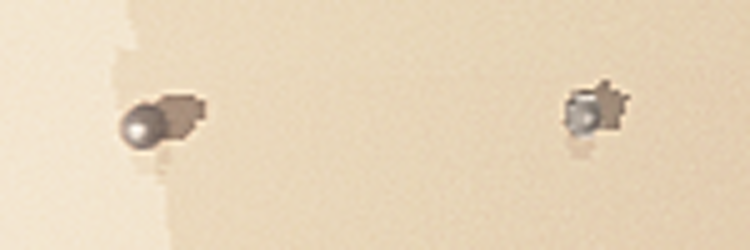

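View pics/plz.png

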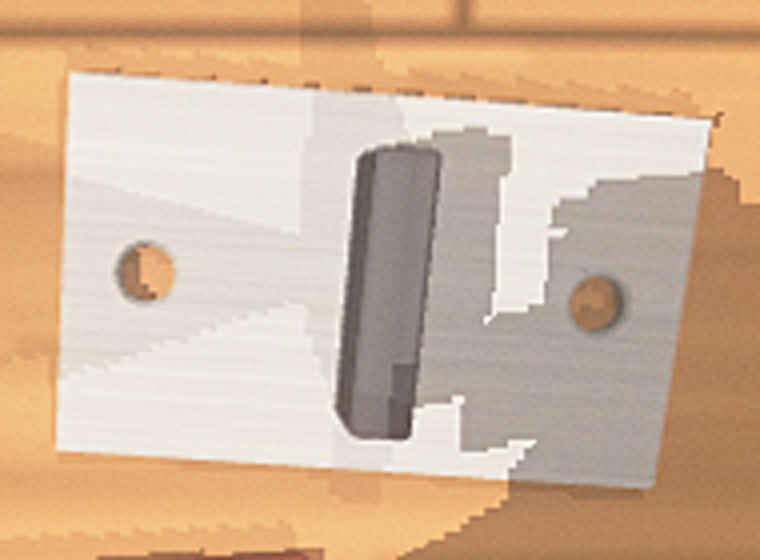

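```bash
python3 - <<'E'
from h import *
im=cv2.imread('pics/w1.png')[:,:,::-1].copy(); c=wcal([.46,.02,.32],R(0))
m=masks(im,(8,0,150),(25,75,255))>0
left=[(np.flatnonzero(m[r,130:300])[0]+130-.5,r) for r in range(90,180,2)]
o,d=line_w(left,c,.018); print("left",o,np.degrees(np.arctan2(d[1],d[0])),o[1]+(.5615-o[0])*d[1]/d[0])
arm.move_to([0.53,-0.03,0.20],R(0))
im,c=snap("wrist","w3")
E
```

```text
left [0.5203435 0.195315 ] 1.7650471 0.19658327
```

View pics/w3.png

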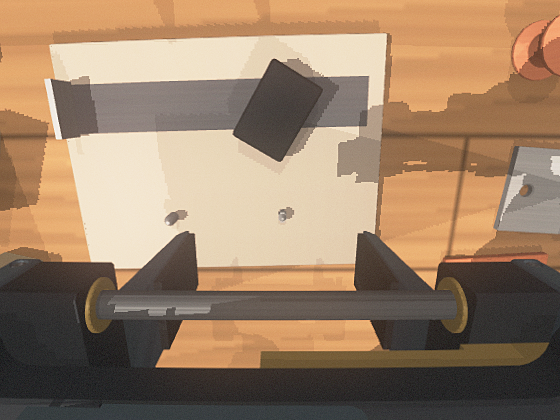

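```bash
python3 - <<'E'
from h import *
im=cv2.imread('pics/w3.png')[:,:,::-1].copy(); c=arm.get_calibration("wrist")
g=cv2.cvtColor(im,cv2.COLOR_RGB2GRAY); print(g[110,278],g[105,200],g[105,330],g[70,280],g[150,280])
m=((cv2.GaussianBlur(g,(3,3),0)<68)*255).astype(np.uint8); m[180:]=0
m=cv2.morphologyEx(m,cv2.MORPH_OPEN,np.ones((5,5)))
b=blobs(m)[0]; r=cv2.minAreaRect(b); print(r,cv2.contourArea(b))
q=to_plane(cv2.boxPoints(r),c,.053);e=q[[1,2,3,0]]-q
print(q.mean(0),np.linalg.norm(e,axis=1),np.degrees(np.arctan2(e[:2,1],e[:2,0])))
M=cv2.moments(b);print(to_plane([(M['m10']/M['m00'],M['m01']/M['m00'])],c,.053))
# board
m=masks(im,(8,0,150),(25,75,255))>0
left=[(np.flatnonzero(m[r,50:300])[0]+50-.5,r) for r in range(145,250,2)]
right=[(np.flatnonzero(m[r,350:450])[-1]+350.5,r) for r in list(range(40,220,2))]
back=[(x,np.flatnonzero(m[:230,x])[0]-.5) for x in range(60,380,3)]
s1=[(x,np.flatnonzero(m[100:200,x])[0]+100-.5) for x in range(105,220,3)]
s2=[(x,np.flatnonzero(m[:100,x])[-1]+.5) for x in range(105,220,3)]
send=[(np.flatnonzero(m[r,340:400])[0]+340-.5,r) for r in range(85,120)]
for n,p in [("left",left),("right",right),("send",send),("back",back),("s1",s1),("s2",s2)]:
    o,d=line_w(p,c,.018); a=np.degrees(np.arctan2(d[1],d[0])).round(2)
    if n in("left","right","send"): print(n,a,"y at x=.56",o[1]+(.56-o[0])*d[1]/d[0])
    else: print(n,a,"x at y=.026",o[0]+(.026-o[1])*d[0]/d[1])
cv2.imwrite('pics/pz2.png',cv2.resize(im[195:235,150:310,::-1],None,fx=5,fy=5,interpolation=cv2.INTER_CUBIC))
E
```

```text
67 123 122 76 71
((288.8499450683594, 110.94998168945312), (24.465896606445312, 37.90092468261719), 81.8698959350586) 621.0
[ 0.61324036 -0.04269462  0.053     ] [0.03517826 0.02212165 0.03584653 0.02219499] [ -82.2546369  -170.16280389]
[[ 0.61221067 -0.04196482  0.053     ]]
left 1.27 y at x=.56 0.19504352
right 1.24 y at x=.56 -0.14275174
send 2.46 y at x=.56 -0.12783854
back -88.69 x at y=.026 0.6844127
s1 -89.2 x at y=.026 0.5951748
s2 -88.5 x at y=.026 0.6448094
```

View pics/pz2.png

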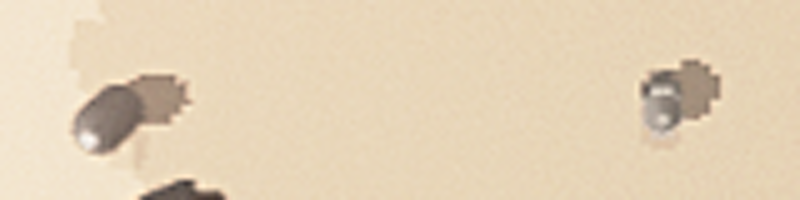

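```bash
cat >> h.py <<'E'
BC=np.array([.560,.0262]);BA=1.3
def bw(x,y):
    a=np.radians(BA);return BC+np.array([np.cos(a)*x-np.sin(a)*y,np.sin(a)*x+np.cos(a)*y])/1000
E
python3 - <<'E'
from h import *
im=cv2.imread('pics/w3.png')[:,:,::-1].copy(); c=arm.get_calibration("wrist")
g=cv2.cvtColor(im,cv2.COLOR_RGB2GRAY)
m=((cv2.GaussianBlur(g,(3,3),0)<93)*255).astype(np.uint8); m[180:]=0;m[:,:140]=0;m[:,400:]=0
m=cv2.morphologyEx(m,cv2.MORPH_OPEN,np.ones((5,5)))
b=blobs(m)[0]; r=cv2.minAreaRect(b); print(r,cv2.contourArea(b))
q=to_plane(cv2.boxPoints(r),c,.053);e=q[[1,2,3,0]]-q
print(q.mean(0),np.linalg.norm(e,axis=1),np.degrees(np.arctan2(e[:2,1],e[:2,0])))
print("pins pred",[proj([*bw(-60,y),h],c) for y,h in((62,.018),(62,.04),(-62,.018),(-62,.036))])
cn=to_plane([(275,58),(323,88),(281,161),(233,134)],c,.053);print(cn,cn.mean(0))
E
```

```text
((281.598876953125, 111.2293701171875), (67.95054626464844, 89.4616470336914), 28.810794830322266) 5104.5
[ 0.61189822 -0.03565699  0.053     ] [0.08061831 0.06158794 0.08259851 0.06539645] [ -30.93912267 -116.97328728]
pins pred [array([[173.25028166, 216.35164354]]), array([[167.09149087, 222.52004496]]), array([[281.79291524, 213.90334831]]), array([[282.08487801, 218.80617079]])]
[[ 0.65938935 -0.02979086  0.053     ]
 [ 0.63374768 -0.07403975  0.053     ]
 [ 0.56633338 -0.0354929   0.053     ]
 [ 0.59223835  0.01049439  0.053     ]] [ 0.61292719 -0.03220728  0.053     ]
```

```bash
cat >> h.py <<'E'
def st(tag=""):
    print(tag,"t",round(arm.current_t(),2),"p",np.round(arm.current_ee_pos(),4),"w",round(arm.current_width(),4),"F",np.round(arm.current_force(),2),flush=True)
def lower(z,stop=6,step=.001,f0=None,feed=.03):
    """descend in steps to z or until extra upward force > stop"""
    p=np.array(arm.current_ee_pos());Rm=arm.current_tool_rot()
    f0=arm.current_force()[2] if f0 is None else f0
    zz=p[2]
    while zz>z+1e-6:
        zz=max(z,zz-step);arm.move_l([p[0],p[1],zz],feed=feed)
        if abs(arm.current_force()[2]-f0)>stop: break
    return zz,arm.current_force()[2]-f0
E
python3 - <<'E'
from h import *
p=np.array([.6125,-.0335]);A=-29.8
st()
arm.move_to([*p,.12],R(A)); arm.move_l([*p,.023],feed=.12); st("down")
arm.grip(.045); st("grip")
arm.move_l([*p,.14],feed=.2); st("lift")
arm.move_to([.379,-.306,.12],R(0)); arm.move_l([.379,-.306,.022],feed=.12)
print(lower(.0145,stop=3)); st("placed")
arm.grip(.091); arm.move_l([.379,-.306,.12],feed=.25); st("up")
snap("top","t1");snap("side","s1")
E
```

```text
t 5.46 p [ 0.5302 -0.0311  0.2   ] w 0.0911 F [-0.28 -0.04  0.67]
down t 7.02 p [ 0.613  -0.0336  0.0238] w 0.091 F [-0.04 -0.05  0.03]
grip t 7.66 p [ 0.6126 -0.0335  0.0231] w 0.0547 F [-0.37  0.31  2.42]
lift t 8.39 p [ 0.6118 -0.0334  0.139 ] w 0.0547 F [ 0.78 -0.45 -1.85]
(0.0145, np.float64(10.686507943292842))
placed t 12.71 p [ 0.3794 -0.3062  0.0149] w 0.0549 F [-0.44  0.75 10.22]
up t 13.99 p [ 0.3791 -0.3061  0.1203] w 0.091 F [ 0.23 -0.03 -0.37]
```

View pics/t1.png

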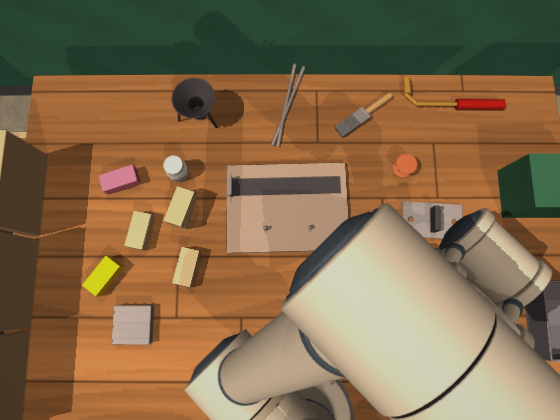

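```bash
python3 - <<'E'
from h import *
arm.move_to([.455,-.385,.17],R(-4)); arm.sleep(.2)
im,c=snap("wrist","w4"); st()
E
```

```text
t 14.89 p [ 0.4543 -0.3842  0.1694] w 0.0906 F [ 0.49  0.2  -0.56]
```

View pics/w4.png

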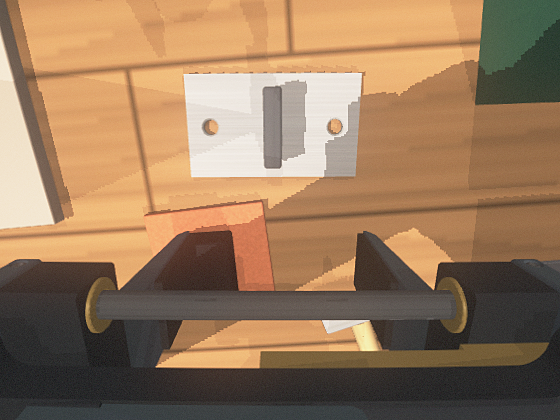

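```bash
python3 - <<'E'
from h import *
im=cv2.imread('pics/w4.png')[:,:,::-1].copy(); c=arm.get_calibration("wrist")
hsv=cv2.cvtColor(im,cv2.COLOR_RGB2HSV);print(hsv[100,230],hsv[150,350],hsv[60,250],hsv[126,210],hsv[126,335],hsv[170,380])
m=((hsv[:,:,1]<75)*255).astype(np.uint8); m[:65]=0;m[190:]=0;m[:,:170]=0;m[:,375:]=0
m=cv2.morphologyEx(m,cv2.MORPH_OPEN,np.ones((3,3)))
b=blobs(m)[0].reshape(-1,2);r=cv2.minAreaRect(b);print(r)
mm=m>0
L=[(np.flatnonzero(mm[y])[0]-.5,y) for y in range(80,170)]
Rr=[(np.flatnonzero(mm[y])[-1]+.5,y) for y in range(80,170)]
B=[(x,np.flatnonzero(mm[:,x])[0]-.5) for x in range(195,350)]
F=[(x,np.flatnonzero(mm[:,x])[-1]+.5) for x in range(200,345)]
ls={}
for n,p in zip("LRBF",(L,Rr,B,F)):
    o,d=line_w(p,c,.008);ls[n]=(o,d);print(n,o.round(4),np.degrees(np.arctan2(d[1],d[0])).round(2))
def X(a,b):
    A=np.c_[a[1],-b[1]];t=np.linalg.solve(A,b[0]-a[0]);return a[0]+t[0]*a[1]
cn=[X(ls["L"],ls["B"]),X(ls["R"],ls["B"]),X(ls["R"],ls["F"]),X(ls["L"],ls["F"])];print(np.round(cn,4),"ctr",np.mean(cn,0).round(4))
# holes
h=((hsv[:,:,1]>75)*255).astype(np.uint8);h[:105]=0;h[145:]=0;h[:,:195]=0;h[:,350:]=0
for bb in blobs(h,40):
    M=cv2.moments(bb);u=(M['m10']/M['m00'],M['m01']/M['m00']);print("hole",u,cv2.contourArea(bb),to_plane([u],c,.006))
# rib top
g=cv2.cvtColor(im,cv2.COLOR_RGB2GRAY)
q=to_plane([(265,86.5),(281,86.5),(281,168),(265,168)],c,.048);print("rib",q.round(4),q.mean(0))
cv2.imwrite('pics/rz.png',cv2.resize(im[65:185,180:370,::-1],None,fx=4,fy=4,interpolation=cv2.INTER_CUBIC))
E
```

```text
[ 17  15 238] [ 14  28 176] [ 14 133 192] [ 15 115 237] [ 16 120 235] [ 14 124 169]
((272.5, 124.0), (104.0, 177.0), 90.0)
L [ 0.5188 -0.2991] -3.88
R [ 0.5183 -0.4697] -4.01
B [ 0.5717 -0.4031] 86.07
F [ 0.4731 -0.3714] 86.02
[[ 0.5785 -0.3031]
 [ 0.5668 -0.4731]
 [ 0.4665 -0.4661]
 [ 0.4784 -0.2963]] ctr [ 0.5226 -0.3847]
hole (334.1204678362573, 126.1111111111111) 142.5 [[ 0.51872182 -0.44618186  0.006     ]]
hole (211.09701492537314, 126.80223880597015) 134.0 [[ 0.52663293 -0.32343032  0.006     ]]
rib [[ 0.5574 -0.3814  0.048 ]
 [ 0.5565 -0.3949  0.048 ]
 [ 0.4871 -0.3903  0.048 ]
 [ 0.4882 -0.3759  0.048 ]] [ 0.52229553 -0.38562697  0.048     ]
```

View pics/rz.png

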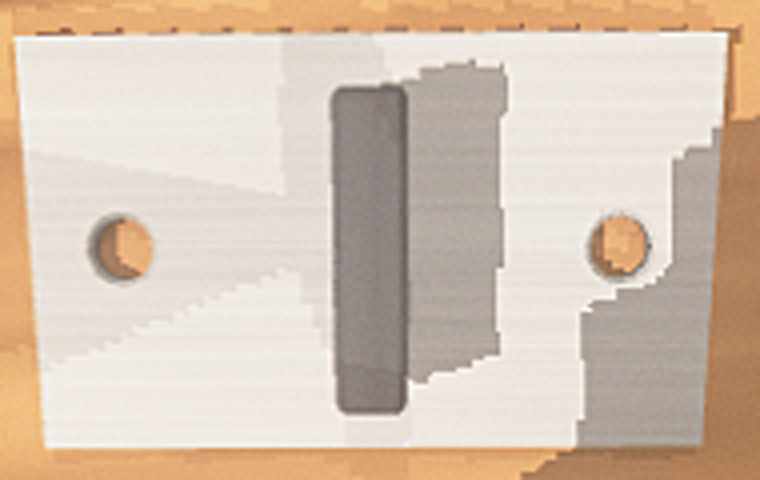

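```bash
python3 - <<'E'
from h import *
arm.move_to([.42,.025,.14],R(1.3)); arm.sleep(.3)
im,c=snap("wrist","w5"); st()
cv2.imwrite('pics/w5z.png',cv2.resize(im[60:180,140:400,::-1],None,fx=3,fy=3,interpolation=cv2.INTER_CUBIC))
for y,h in((62,.018),(62,.04),(-62,.018),(-62,.036)): print(proj([*bw(-60,y),h],c))
E
```

```text
t 16.77 p [0.4201 0.0247 0.14  ] w 0.0907 F [-0.77  0.49 -1.26]
[[207.0143215  114.90036519]]
[[201.43750187 114.97102389]]
[[349.81076725 114.80457988]]
[[354.63254056 114.8565713 ]]
```

View pics/w5.png

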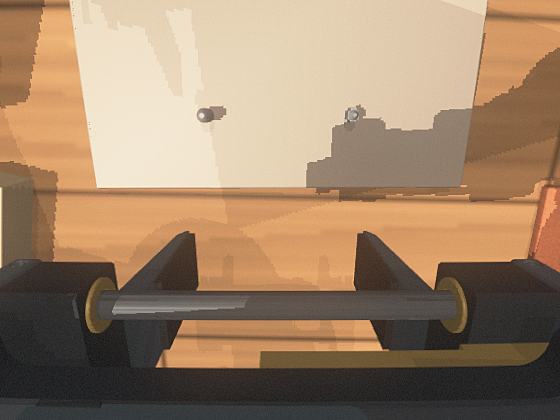

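View pics/w5z.png

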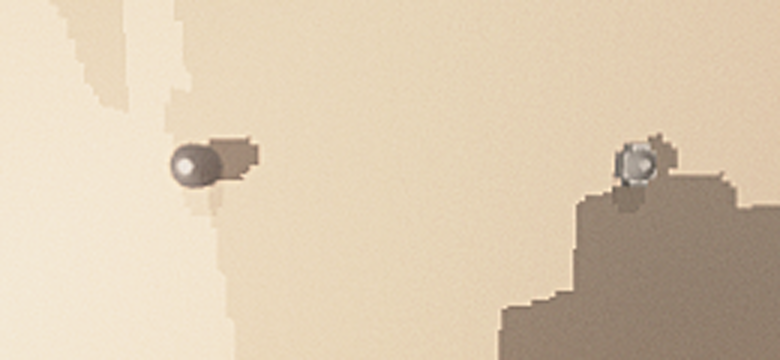

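```bash
cat >> h.py <<'E'
def plate_pose(im,c):
    hsv=cv2.cvtColor(im,cv2.COLOR_RGB2HSV)
    m=((hsv[:,:,1]<75)*255).astype(np.uint8);m[200:]=0
    m=cv2.morphologyEx(m,cv2.MORPH_OPEN,np.ones((3,3)))
    for b in blobs(m,5000):
        r=cv2.minAreaRect(b);q=to_plane(cv2.boxPoints(r),c,.008)[:,:2];e=q[[1,2]]-q[[0,1]];l=np.linalg.norm(e,axis=1)
        i=np.argmin(l)
        if abs(l[i]-.1)<.012 and abs(l[1-i]-.17)<.015:
            return q.mean(0),(np.degrees(np.arctan2(e[i][1],e[i][0]))+90)%180-90,l
E
python3 - <<'E'
from h import *
arm.move_to([.455,-.385,.17],R(-4)); arm.sleep(.3)
im,c=snap("wrist"); r=plate_pose(im,c);print(r)
if r is not None and np.hypot(*(r[0]-[.5226,-.3847]))<.004:
    p=[.5226,-.3847]
    arm.move_to([*p,.10],R(-4)); arm.move_l([*p,.014],feed=.1); arm.sleep(.3);st("down")
    arm.grip(.01); st("grip"); 
    arm.move_l([*p,.15],feed=.15); arm.sleep(.3);st("lift")
    snap("wrist","w6")
E
```

```text
(array([ 0.52266629, -0.38475689]), np.float64(0.41346692188329826), array([0.16865417, 0.10085273]))
down t 20.43 p [ 0.5227 -0.3848  0.0143] w 0.0912 F [ 0.34 -0.22  0.12]
grip t 21.55 p [ 0.5226 -0.3848  0.014 ] w 0.0158 F [-0.23 -1.43 -0.69]
lift t 22.91 p [ 0.5225 -0.3846  0.1495] w 0.0159 F [ 1.15 -0.44 -7.01]
```

View pics/w6.png

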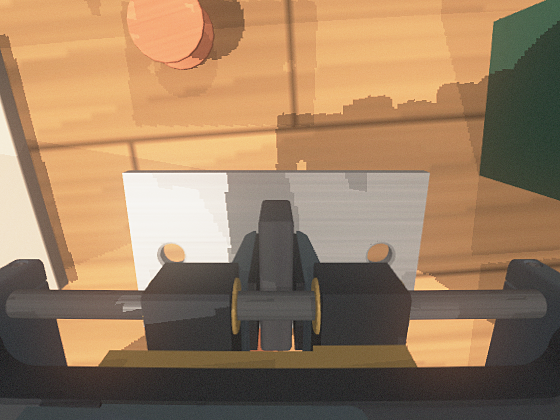

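```bash
python3 - <<'E'
from h import *
p=bw(-60,0);print(p)
arm.move_to([*p,.15],R(BA)); arm.move_l([*p,.062],feed=.15); arm.sleep(.4); st("above"); 
f0=arm.current_force()
print(lower(.033,stop=6,step=.002,feed=.05)); st("low")
print(np.array(arm.current_force())-f0)
E
```

```text
[0.50001544 0.02483876]
above t 25.61 p [0.5002 0.0249 0.0623] w 0.0159 F [-0.03 -0.67 -7.36]
(0.033, np.float64(0.7258062311957207))
low t 29.36 p [0.5002 0.0249 0.0329] w 0.0157 F [-0.36 -0.05 -6.64]
[-0.32445056  0.62682439  0.72580623]
```

```bash
python3 - <<'E'
from h import *
print(lower(.030,stop=5,step=.0005,feed=.03)); st("low")
arm.grip(.06); arm.sleep(.2); st("open")
p=arm.current_ee_pos()
arm.move_l([p[0],p[1],.14],feed=.25)
# go look at bricks
arm.move_to([.40,.36,.24],R(0));arm.sleep(.2); st()
im,c=snap("wrist","w7"); snap("top","t2"); snap("side","s2")
E
```

```text
(np.float64(0.03142864739181311), np.float64(16.312875455655398))
low t 30.11 p [0.5002 0.0249 0.032 ] w 0.0158 F [-3.06  0.44  9.68]
open t 31.12 p [0.5002 0.0249 0.0314] w 0.0603 F [ 0.94 -0.18  0.5 ]
 t 33.27 p [0.4005 0.3592 0.2397] w 0.0596 F [-0.44 -0.46 -1.46]
```

View pics/w7.png

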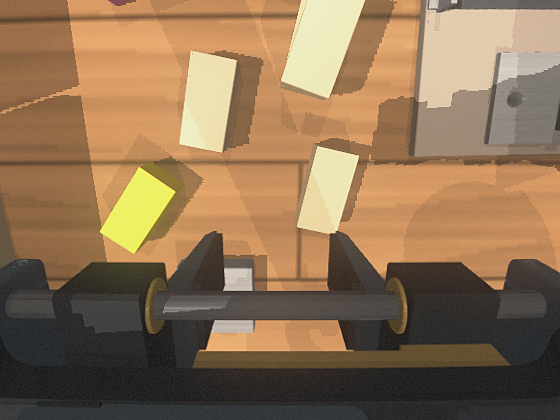

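View pics/t2.png

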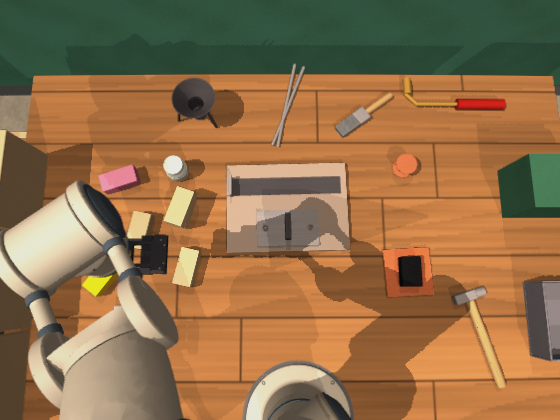

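View pics/s2.png

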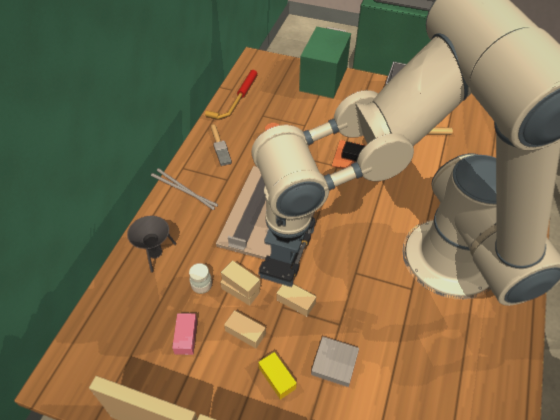

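```bash
python3 - <<'E'
from h import *
im=cv2.imread('pics/w7.png');a=im[0:245,160:400];cv2.imwrite('pics/w7z.png',cv2.resize(a,None,fx=2.4,fy=2.4,interpolation=cv2.INTER_CUBIC))
E
```

```text
(no output)
```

View pics/w7z.png

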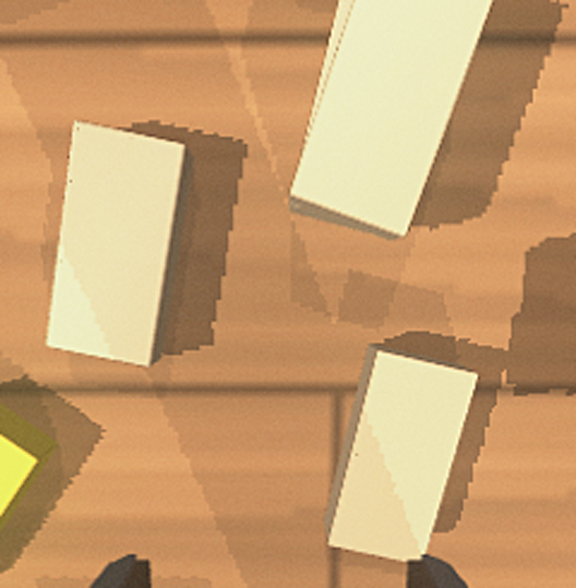

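```bash
cat >> h.py <<'E'
def quad(pts,c,z):
    q=to_plane(pts,c,z)[:,:2]   # order: tl,tr,br,bl
    ax=(q[0]+q[1]-q[2]-q[3])/2; w=(q[1]+q[2]-q[0]-q[3])/2
    return q.mean(0),np.degrees(np.arctan2(ax[1],ax[0])),np.linalg.norm(ax),np.linalg.norm(w)
def pick(p,ang,zb,up=.2):
    arm.grip(.085) if arm.current_width()<.08 else None
    arm.move_to([*p,zb+.09],R(ang)); arm.move_l([*p,zb+.012],feed=.12); arm.sleep(.1); st("pick")
    arm.grip(.04); st("gripped")
    arm.move_l([*p,up],feed=.25); st("lifted")
def place(x,y0,zb,push=True,lim=4.,ymax=6.0):
    """board coords mm; brick approached at y0 then pushed to +y"""
    A=BA+90;zc=zb+.012
    p=bw(x,y0);arm.move_to([*p,max(zc+.08,.17)],R(A));arm.move_l([*p,zc+.0015],feed=.12);arm.sleep(.3);st("over")
    y=y0
    if push:
        u=bw(x,1)-bw(x,0);f0=arm.current_force()
        while y<y0+ymax:
            y+=.5;arm.move_l([*bw(x,y),zc+.0015],feed=.03);arm.sleep(.05)
            f=(np.array(arm.current_force())-f0)[:2]@u/np.linalg.norm(u)
            if abs(f)>lim: break
        print("contact at y",y,"f",f)
    r=lower(zc-.003,stop=4,step=.0005);print("low",r);st("down")
    arm.grip(.07);arm.sleep(.1)
    q=arm.current_ee_pos();arm.move_l([q[0],q[1],max(zc+.08,.17)],feed=.25);st("up")
    return y
E
python3 - <<'E'
from h import *
c=arm.get_calibration("wrist")
zz=lambda L:[(160+x/2.4,y/2.4) for x,y in L]
A=quad(zz([(377,350),(477,374),(425,562),(331,545)]),c,.04);B=quad(zz([(75,122),(185,143),(150,366),(47,346)]),c,.04)
print("A",A);print("B",B)
# now look at the stack and A again
arm.move_to([.47,.33,.24],R(0));arm.sleep(.2); snap("wrist","w8")
im=cv2.imread('pics/w8.png');cv2.imwrite('pics/w8z.png',cv2.resize(im[0:240,130:400],None,fx=2.4,fy=2.4,interpolation=cv2.INTER_CUBIC))
st()
E
```

```text
A (array([0.39260716, 0.29984174]), np.float64(-11.664714879287786), np.float64(0.09790907090156539), np.float64(0.0489230117494252))
B (array([0.49202404, 0.43487972]), np.float64(-11.504671703445704), np.float64(0.09900882046988585), np.float64(0.04883131270830548))
 t 34.07 p [0.4692 0.3304 0.2401] w 0.0598 F [ 0.2  -0.03  0.73]
```

View pics/w8z.png

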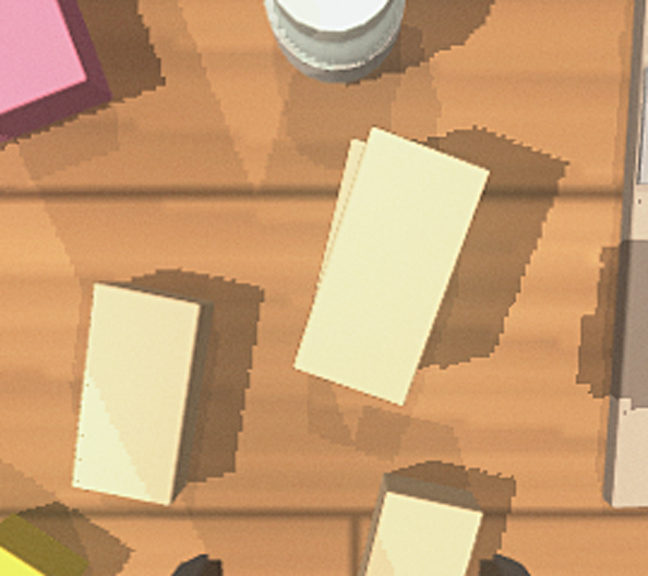

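```bash
python3 - <<'E'
from h import *
c=arm.get_calibration("wrist")
zz=lambda L:[(130+x/2.4,y/2.4) for x,y in L]
S=quad(zz([(373,127),(489,170),(403,405),(294,368)]),c,.08);B=quad(zz([(95,283),(203,303),(170,505),(73,486)]),c,.04)
print("S",S);print("B",B)
pick(np.array([.3928,.2998]),180-12.5,0)
place(60,98,.018)
snap("wrist","w9");snap("top","t3")
E
```

```text
S (array([0.55026614, 0.31547081]), np.float64(-19.06539585095211), np.float64(0.09904121165525592), np.float64(0.048677753431223825))
B (array([0.4925472 , 0.43412057]), np.float64(-11.893007421605228), np.float64(0.09928309250077294), np.float64(0.04940109456766716))
pick t 38.1 p [0.3932 0.3001 0.0127] w 0.0849 F [-0.48 -0.06 -0.12]
gripped t 38.73 p [0.3928 0.2998 0.012 ] w 0.0497 F [-0.09  0.83  3.76]
lifted t 39.62 p [0.3922 0.2994 0.1989] w 0.0499 F [-0.23 -0.25 -1.37]
over t 42.33 p [0.6179 0.1256 0.0318] w 0.05 F [-0.01  0.69 -1.54]
contact at y 102.5 f -7.160971577224584
low (np.float64(0.02951572913900323), np.float64(10.012098126223396))
down t 46.02 p [0.6178 0.1294 0.03  ] w 0.0498 F [-2.85 -2.25  8.9 ]
up t 47.34 p [0.6174 0.1294 0.1698] w 0.0699 F [ 0.29 -0.73 -0.47]
```

View pics/w9.png

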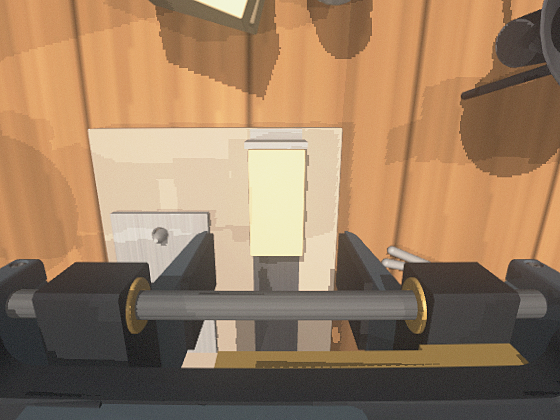

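View pics/t3.png

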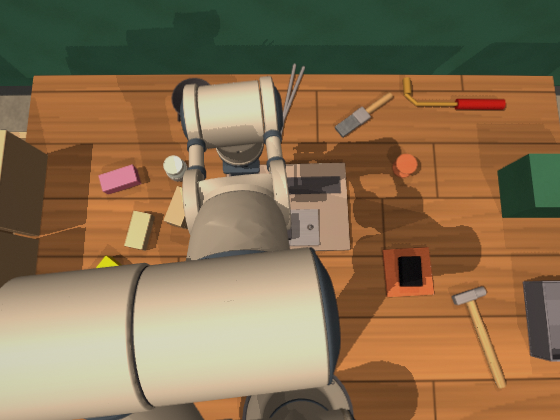

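```bash
python3 - <<'E'
from h import *
pick(np.array([.5503,.3155]),180-19,.04)
place(60,-3,.018,ymax=7)
# view the lower brick
arm.move_to([.45,.32,.22],R(0));arm.sleep(.2); snap("wrist","w10");st()
im=cv2.imread('pics/w10.png');cv2.imwrite('pics/w10z.png',cv2.resize(im[0:240,130:400],None,fx=2.4,fy=2.4,interpolation=cv2.INTER_CUBIC))
E
```

```text
pick t 49.68 p [0.5509 0.3157 0.0529] w 0.0852 F [ 0.05  0.1  -0.08]
gripped t 50.32 p [0.5503 0.3155 0.052 ] w 0.0498 F [-1.31  0.14  2.52]
lifted t 51.06 p [0.5496 0.3151 0.1986] w 0.0497 F [-0.85 -0.07 -2.67]
over t 53.82 p [0.6202 0.0245 0.0318] w 0.0497 F [-0.58 -0.36 -1.89]
contact at y 3.0 f -4.91788297432967
low (np.float64(0.029528404125788957), np.float64(10.10583901099031))
down t 58.42 p [0.6201 0.0301 0.03  ] w 0.0499 F [-2.34 -1.98  9.25]
up t 59.73 p [0.6197 0.0302 0.1697] w 0.07 F [-0.34 -1.06  0.65]
 t 61.92 p [0.4502 0.3198 0.2199] w 0.0698 F [-0.49 -0.17 -1.22]
```

View pics/w10z.png

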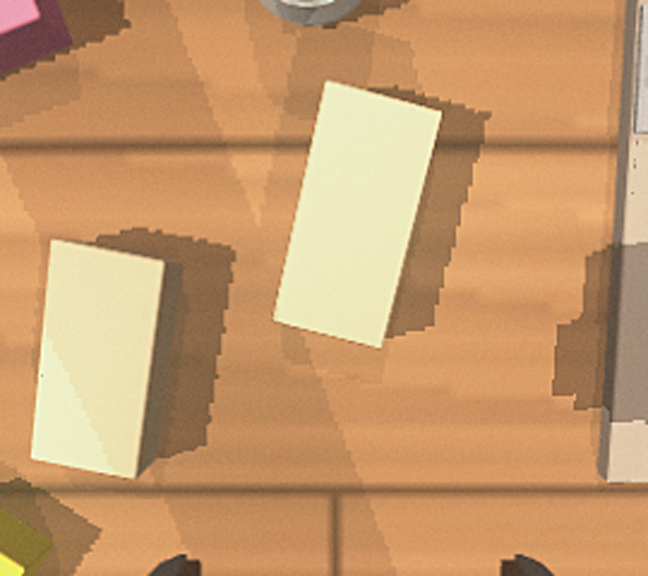

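```bash
python3 - <<'E'
from h import *
c=arm.get_calibration("wrist")
zz=lambda L:[(130+x/2.4,y/2.4) for x,y in L]
S=quad(zz([(327,80),(442,111),(382,348),(273,320)]),c,.04);print("S",S)
B=quad(zz([(51,239),(164,261),(136,479),(32,458)]),c,.04);print("B",B)
pick(S[0],180+S[1],0)
print(place(60,-103,.018,ymax=8))
q=bw(60,-40);arm.move_to([q[0],q[1]-.05,.22],R(BA+90));arm.sleep(.2)
snap("wrist","w11");st()
E
```

```text
S (array([0.55295452, 0.318292  ]), np.float64(-14.053701223448194), np.float64(0.09915880087968285), np.float64(0.04908526463132952))
B (array([0.49225974, 0.43445678]), np.float64(-11.199960928950253), np.float64(0.09873622478287691), np.float64(0.04893258765156723))
pick t 65.88 p [0.5535 0.3186 0.0129] w 0.085 F [ 0.37 -0.12  0.04]
gripped t 66.51 p [0.553  0.3183 0.0121] w 0.0501 F [-0.47 -1.35  1.  ]
lifted t 67.41 p [0.5522 0.3179 0.1986] w 0.0499 F [-0.1  -0.56 -1.46]
over t 70.49 p [ 0.6225 -0.0755  0.0318] w 0.0497 F [ 0.01 -0.03 -1.2 ]
contact at y -97.0 f -5.120751505876033
low (np.float64(0.029576208078697597), np.float64(8.610932753139798))
down t 75.09 p [ 0.6224 -0.07    0.03  ] w 0.0499 F [-2.48 -1.33  6.87]
up t 76.41 p [ 0.622  -0.0699  0.1698] w 0.0701 F [-0.72 -0.22 -1.37]
-97.0
 t 76.97 p [ 0.6202 -0.0624  0.2185] w 0.0697 F [ 0.42  0.41 -0.44]
```

View pics/w11.png

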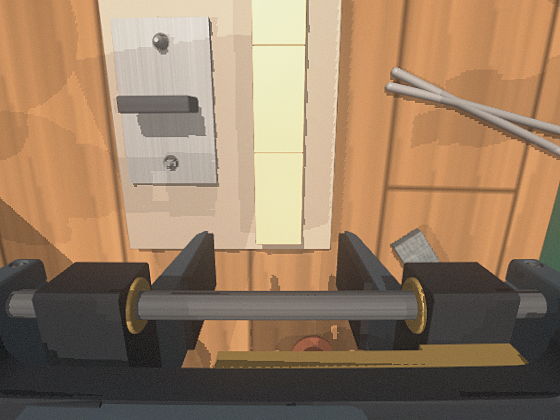

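```bash
python3 - <<'E'
from h import *
c=arm.get_calibration("wrist")
q=to_plane([(278,45),(278,152.5),(255,243),(300,246)],c,.058)[:,:2]
a=np.radians(BA);Ri=np.array([[np.cos(a),np.sin(a)],[-np.sin(a),np.cos(a)]])
print(((q-BC)@Ri.T*1000).round(1))
q=to_plane([(160,41),(170,162)],c,.03)[:,:2];print(((q-BC)@Ri.T*1000).round(1))
pick(np.array([.4923,.4344]),180-11.6,0)
print(place(60,53,.058,push=False))
arm.move_to([*bw(60,-35),.24],R(BA+90));arm.sleep(.2)
snap("wrist","w12");st()
E
```

```text
[[  60.3   53. ]
 [  60.5  -46.6]
 [  35.5 -145. ]
 [  84.9 -148.6]]
[[-58.9  62.7]
 [-59.2 -60. ]]
pick t 80.23 p [0.4929 0.4348 0.013 ] w 0.0847 F [ 0.24  0.09 -0.19]
gripped t 80.86 p [0.4923 0.4344 0.0121] w 0.0497 F [-0.66 -0.33  1.59]
lifted t 81.76 p [0.4916 0.4339 0.1985] w 0.0497 F [ 0.8   0.   -2.05]
over t 84.44 p [0.619  0.0805 0.0718] w 0.0501 F [-0.13 -0.03 -1.47]
low (np.float64(0.06977814069210031), np.float64(6.192674267104051))
down t 85.44 p [0.619  0.0805 0.07  ] w 0.0496 F [-2.26  0.35  4.72]
up t 86.6 p [0.619  0.0806 0.1706] w 0.0697 F [0.97 0.6  0.87]
53
 t 87.38 p [ 0.6203 -0.0066  0.239 ] w 0.0701 F [-0.65 -0.32 -0.34]
```

View pics/w12.png

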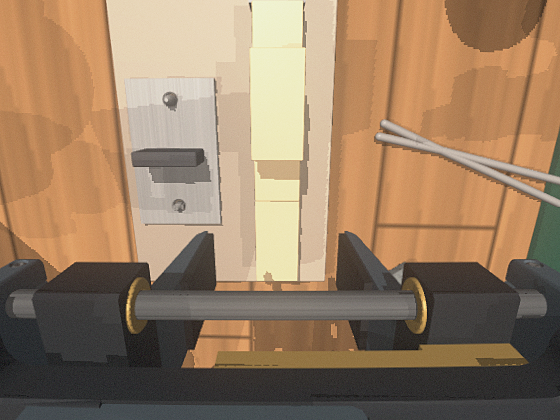

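```bash
python3 - <<'E'
from h import *
c=arm.get_calibration("wrist")
a=np.radians(BA);Ri=np.array([[np.cos(a),np.sin(a)],[-np.sin(a),np.cos(a)]])
f=lambda p,z:print(((to_plane(p,c,z)[:,:2]-BC)@Ri.T*1000).round(1))
f([(252,47.5),(304,47.5),(303,160),(251.5,160)],.098); f([(277,201),(277,281)],.058)
arm.move_joints([-85,0,90,0,80,0]) if False else arm.move_to([.10,-.50,.35],R(0))
arm.sleep(.3)
snap("top","t4");snap("side","s4");st()
im=cv2.imread('pics/t4.png');cv2.imwrite('pics/t4z.png',cv2.resize(im[130:320,200:480],None,fx=2.8,fy=2.8,interpolation=cv2.INTER_CUBIC))
im=cv2.imread('pics/s4.png');cv2.imwrite('pics/s4z.png',cv2.resize(im[90:290,190:390],None,fx=3,fy=3,interpolation=cv2.INTER_CUBIC))
E
```

```text
[[ 38.7 103.2]
 [ 84.4 103.2]
 [ 85.8   4.3]
 [ 36.4   4.3]]
[[  61.1  -47. ]
 [  61.3 -147. ]]
 t 90.34 p [ 0.1001 -0.5     0.35  ] w 0.0699 F [-0.79  0.14  0.6 ]
```

View pics/t4.png

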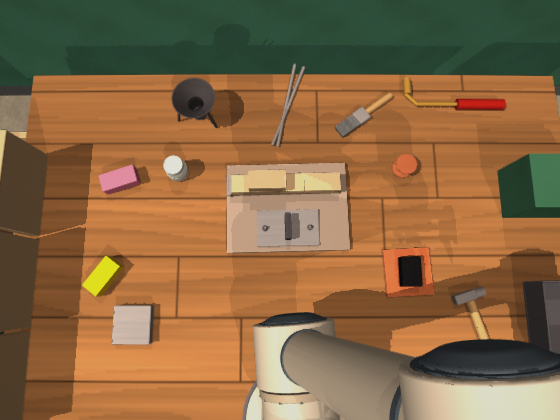

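View pics/s4z.png

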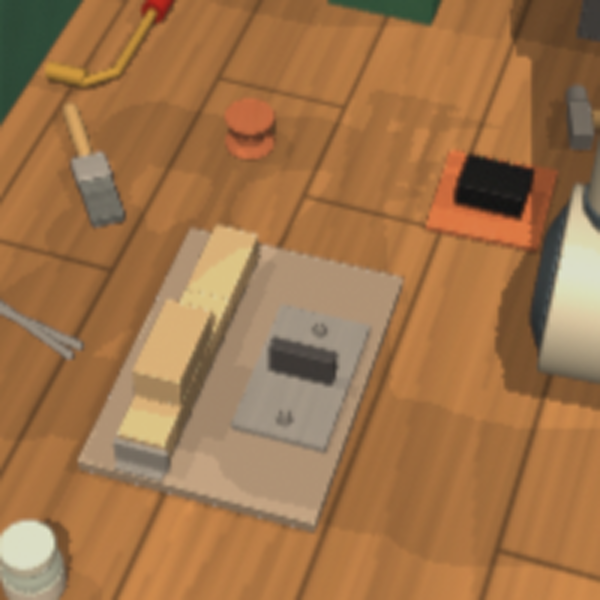

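View pics/t4z.png

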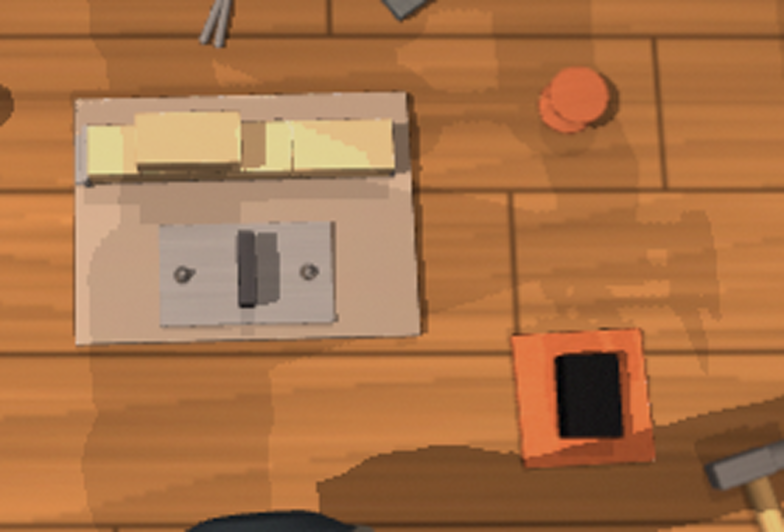

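```bash
python3 - <<'E'
from h import *
arm.sleep(.5); im,_=snap("top","t5")
a=cv2.imread('pics/t4.png').astype(int);b=cv2.imread('pics/t5.png').astype(int)
print((np.abs(a-b).max(2)>40).sum()); arm.sign_off(); print(arm.current_t())
E
```

```text
19
the job is handed in; nothing more can be done
the job is handed in; nothing more can be done
```

The hearth is ready and the job is handed in at about 91 s, inside the 210 s limit.

- **Charcoal:** It is on the red-brown tile, with the whole block inside the tile's edges.
- **Jig plate:** It went over both pins without sticking and was lowered to firm contact with the board. The last pictures show it flat, with both pins through the holes.
- **Bricks:** There were four. Three are in the bottom course, each pushed into contact from the end stop. The joints measure at y of about +53 and −47 mm, as intended. The fourth is on the second course over the joint next to the end stop, with its centre at about 53.7 mm against the joint at 53.0 mm.
- **Everything else:** The pink and yellow look-alikes, the jar and the spool are where they started.

I saw no knock to the plate or the charcoal, and the arm ended clear of everything. Two top views half a second apart, taken just before handing in, were nearly identical. One automatic angle reading of the plate was wrong (0.4° instead of −4°), so I used the edge-line fit instead. All other checks agreed to within about 2 mm.

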